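# Find top dead centre with the marked rod

## Robot

A 6-joint arm with a two-finger parallel gripper is mounted at the origin on the work surface. World frame = base frame: x ahead of the robot, y to its left, z up, the work surface at z = 0. Lengths are in m, angles in degrees, forces in N, time in s.
With the tool pointing down it reaches from about 0.325 to 0.9 m from the base axis. Payload 3.5 kg.
Tool frame: the origin (TCP) lies on the centre line of the jaws, within the pads' length; the fingertips stand 14 mm ahead of it and the grasp point (between the pads) lies 5 mm behind it; y points along the fingers, x is the direction in which the jaws open and shut, and the axes are right-handed (so a half turn about y gives the same grasp; the last joint's range is limited). The gripper opens to 85 mm and grips with 20 to 120 N. Pads are 22 mm wide; open, the fingers measure 114 mm over their backs; the gripper's body (76 mm by 85 mm) begins 54 mm behind the grasp point. The pads swing forward as they close: fully open they stand 13 mm farther back than shut.
Start: joints at [60.882, 15.837, -1.513, 72.651, 0, 84.076], TCP at [0.246, 0.574, 0.215] pointing down, gripper open.
Joint ranges: [-178.77, 178.77], [-48.84, 107.48], [-61.69, 71.31], [-111.58, 123.2], [-90, 87.43], [-180, 180]. Speed limits (degrees/s): [147.25, 147.25, 180, 180, 180, 180].

## Interface

Orientations are given as [roll, pitch, yaw] about the fixed x, y, z axes, in that order (R = Rz(yaw) Ry(pitch) Rx(roll)).
In Python, from bench import robot gives the robot as it stands. Calls block until the motion is done:
- robot.move_pose(position, orientation): joint-space move of the TCP to a pose.
- robot.servo_line(position, orientation=None, v=0.15, contact_N=None): straight line of the TCP; orientation=None keeps the orientation; v is the mean speed in m/s. With contact_N (N) it stops when the force on the tool has changed by that much, and returns True; else False.
- robot.goto_joints(angles): joint-space move.
- robot.move_gripper(opening, newtons=None): finger opening in m; newtons is the grip in N (None keeps the last); returns when the fingers have stopped.
- robot.wait(seconds).
- robot.ik(position, orientation): joint angles nearest the present ones, or None.
- robot.capture(name): name is "scene" or "top"; returns a dict with "img" (400x640x3 uint8, red, green, blue), "fx", "fy", "cx", "cy" (pixels), "dist_coeffs" ([k1, k2, p1, p2, k3] as OpenCV has them; the pictures are not rectified), "R" (3x3) and "t" (3): a world point X has camera coordinates R X + t. Camera axes: x right, y down, z forward; pixel columns grow to the right and rows downward; lengths in m; the calibration is good to about 2 mm. A picture is of the moment at which its call begins. There is no depth.
A pose or a line that the arm cannot do raises robot.IKError and nothing moves.
- robot.hand_in(): hands the job in, once; it reports no verdict.
Readings, each from a call of its own:
- robot.get_time(): time.
- robot.get_joint_positions(): joint angles.
- robot.get_qd(): joint speeds.
- robot.get_effort(): joint torques, N m.
- robot.get_eef_pos(): TCP position.
- robot.get_orientation(): TCP orientation.
- robot.get_ft_force(): force on the tool from outside, world axes, zero at the start.
- robot.get_torque(): the same for the moment, N m.
- robot.get_grip_width(): finger opening in m.
Only numpy, scipy, OpenCV 4.12 (cv2) and the standard library are available. Lean on these libraries where they do the work, as an engineer would, in place of code of your own. Each camera call takes 0.05 s, during which the arm holds its last target.

## Task

Find top dead centre on the small engine. Take the TDC rod out of the tool block, lower it foot first into the brass sleeve in the plug hole until it rests on the piston (do not let it drop in), and let go of it; then swing the breaker bar on the crank down towards the bench until the piston has lifted the rod to its highest and the lower edge of the red band is level with the top of the sleeve, and leave rod and bar there. Do not disturb the other things on the bench.

Things in the scene. Friction and masses are not known exactly. Their poses are not given: they have to be found in the camera images.
- tdc_rod: Upright steel rod, 130 mm long, 100 g. Origin at the centre of its foot (lower end), z up along it. Shaft 10 mm in diameter, tapered to 5.6 mm over the lowest 6 mm. The knurled blue grip, 18 mm in diameter, is from 103 to 130 mm above the foot; take it there from above. It starts standing in the tool block's hole (40 mm deep, 1.5 mm play all round), its lowest 40 mm hidden.
- red_band (a point): Lower edge of the red ring painted on the TDC rod, on the rod's axis, 54 mm above its foot. The ring is 6 mm high (54 to 60 mm above the foot). With the rod on the piston this edge is level with the sleeve's top at top dead centre and never gets higher. At the start the piston is 7 to 14 mm lower, so at first the whole ring disappears into the sleeve.
- tool_block: Fixed wooden block, 150 (x) x 70 (y) x 50 mm high. Origin at the centre of its underside. The TDC rod stands in a hole at x = -45 mm, y = 0, 40 mm deep. Two fixed screwdrivers stand in the block handle up at x = +20 and +56 mm, y = 0, 146 mm above the bench; so close the fingers on the rod along the block's y axis.
- engine: Small single-cylinder engine, fixed on a plywood base. Origin on the bench under the axis of its upright cylinder. Cylinder and head lie within 45 mm (x, y) of that axis, up to 244 mm high. Gearbox towards its +x; flywheel and breaker bar on its -y side. Friction holds crank and piston where left, even under the rod and a 15 N push on the piston.
- sleeve_rim (a point): Centre of the top of the brass sleeve in the engine's plug hole, 256 mm above the bench; z up. Sleeve 22 mm wide outside at the top; its upright round hole, 13 mm in diameter, leads straight down to the piston, 54 mm below the rim at top dead centre and 61 to 68 mm below it at the start.
- crank_axis (a point): Point on the level axis of the crank, 80 mm above the bench, in the upright plane (engine y = -115 mm) in which the breaker bar swings. The bar turns about this point, about the engine's y axis.
- bar_grip (a point): Middle of the bar's black grip (20 mm thick, 90 to 155 mm from the crank axis), 125 mm from the axis. The bar starts 49 to 66 degrees above level on the engine's -x side; it can go to 26 below. Swung down it raises the piston until a little above level (top dead centre), then lowers it. About 6 N turns it. Pinch it from above, fingers closing along the engine's y, and lead it in an arc.
- spray_can: Bystander: standing spray can, white and green with a black cap, 66 mm in diameter, 190 mm high. Origin at the centre of its underside.
- parts_carton: Bystander: brown carton 120 x 90 x 50 mm. Origin at the centre of its underside.
- parts_dish: Bystander: round steel dish, 112 mm in diameter, 28 mm high, with the old spark plug and nuts in it. Origin at the centre of its underside.
- spanner: Bystander: spanner 170 mm long lying flat. Origin on its underside.

How it is judged (in metres and radians):
On the way:
1. the TDC rod rests on the piston in the sleeve, let go, the lower edge of its red band still at least 3.5 mm below the rim (horizontal distance between tdc_rod and sleeve_rim below 0.008 m and z of tdc_rod in the frame of sleeve_rim below -0.0575 m and linear speed of tdc_rod below 0.02 m/s and contact force between tdc_rod and the fingers below 0.1 N), for 0.2 s.
At the end, for the whole second after the job is handed in: The TDC rod stands released and still in the sleeve, foot within 8 mm of the hole's axis seen from above and leaning less than 0.15 rad, with the lower edge of its red band level with the sleeve's rim to within 2 mm (the piston at top dead centre) (horizontal distance between tdc_rod and sleeve_rim below 0.008 m and angle between tdc_rod's own z axis and vertical below 0.15 rad and z of red_band in the frame of sleeve_rim between -0.002 and 0.002 m and linear speed of tdc_rod below 0.02 m/s); the robot touches nothing.
It fails at once if the rod is dropped down the sleeve (faster than 0.7 m/s in it) (horizontal distance between tdc_rod and sleeve_rim below 0.008 m and z of tdc_rod in the frame of sleeve_rim below 0 m and linear speed of tdc_rod above 0.7 m/s).
It fails at once if a bystander (spray can, carton, dish, spanner) is moved more than 30 mm (distance of any of spray_can, parts_carton, parts_dish, spanner from where it was at the start of the episode above 0.03 m).
It also fails if it takes over 54 s, if anything falls off the work surface, if the arm or the gripper's body presses on something with over 40 N, if the wrist force passes 120 N, or if a joint passes its speed limit or range.

## Working session

There is one attempt and no reset: what is moved stays moved. The work goes in short steps, each a Python script; the robot and the scene stay as the last script left them, time stands still between calls to the robot, and variables do not carry over. Pictures are saved under pics/ and viewed, and the job is handed in when it is done.

```bash
ls; mkdir -p pics; python3 - <<'E'
from bench import robot
import cv2,numpy as np
for n in("scene","top"):
    c=robot.capture(n); cv2.imwrite(f"pics/{n}0.png",c["img"][:,:,::-1]); print(n,c["fx"],c["fy"],c["cx"],c["cy"],c["dist_coeffs"],c["R"],c["t"], -np.array(c["R"]).T@c["t"])
print(robot.get_time(),robot.get_orientation(),robot.get_eef_pos())
E
```

```text
pics
scene 478.90063711048424 478.90063711048424 321.8875496354238 204.9794378739251 [-0.00936606  0.          0.          0.          0.        ] [[-0.76445288  0.6444194  -0.01831464]
 [ 0.45819449  0.5231173  -0.71861401]
 [-0.4535081  -0.55773822 -0.69516795]] [ 0.41842365 -0.14536602  1.58569822] [1.10559806 0.69080767 1.0055278 ]
top 513.5454858745276 513.5454858745276 312.9988964291948 200.42541342119648 [-0.16721147  0.          0.          0.          0.        ] [[ 0.01638731 -0.99985733 -0.00409657]
 [-0.99708915 -0.01603655 -0.074539  ]
 [ 0.07446267  0.00530614 -0.99720968]] [0.03461116 0.58212795 1.64469776] [0.45739768 0.03521454 1.68364155]
0.1 [-89.98956577   0.11735109  66.80651003] [0.24579884 0.57382843 0.2138672 ]
```

View pics/scene0.png

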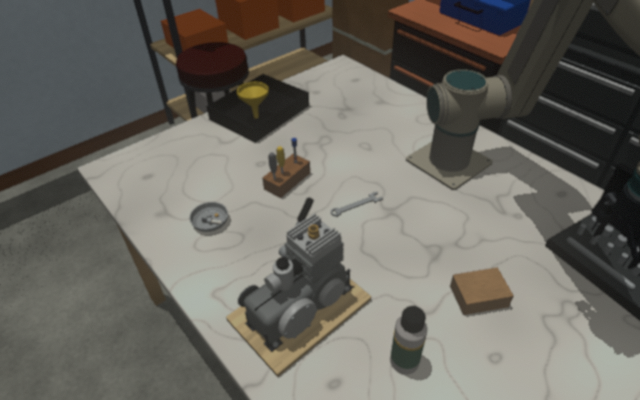

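View pics/top0.png

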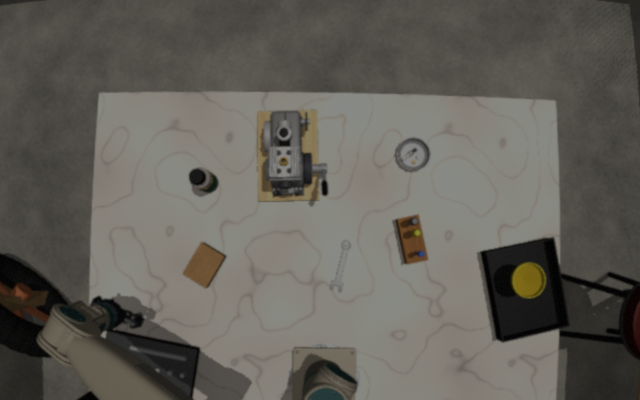

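```bash
python3 - <<'E'
import cv2,numpy as np
a=cv2.imread("pics/top0.png");b=cv2.imread("pics/scene0.png")
def cr(i,x,y,w,h,s):
    return cv2.convertScaleAbs(cv2.resize(i[y:y+h,x:x+w],None,fx=s,fy=s,interpolation=cv2.INTER_NEAREST),alpha=1.6)
cv2.imwrite("pics/t_eng.png",cr(a,250,100,100,110,5))
cv2.imwrite("pics/t_blk.png",cr(a,385,205,60,70,8))
cv2.imwrite("pics/s_eng.png",cr(b,220,185,160,120,5))
cv2.imwrite("pics/s_blk.png",cr(b,250,125,70,75,8))
E
```

```text
(no output)
```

View pics/t_eng.png

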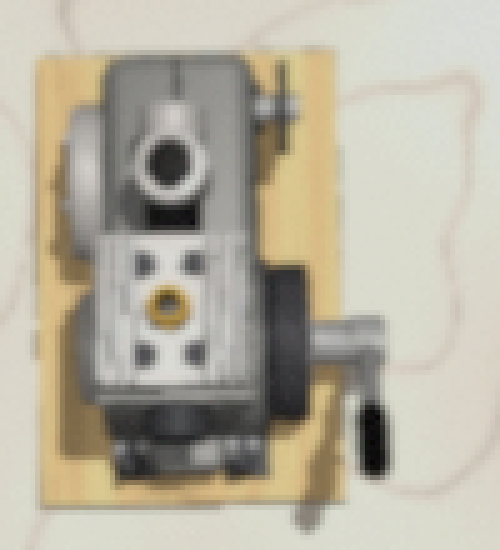

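View pics/t_blk.png

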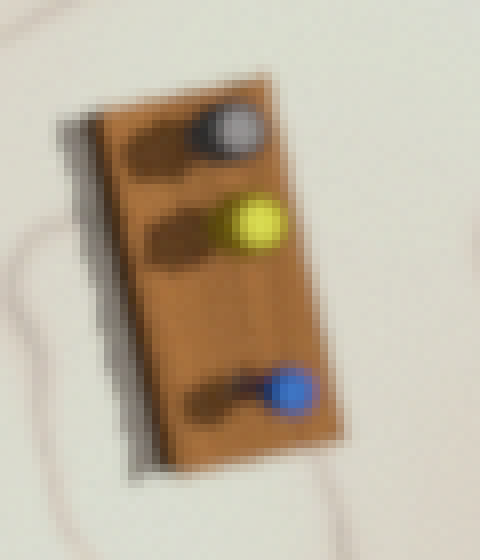

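View pics/s_eng.png

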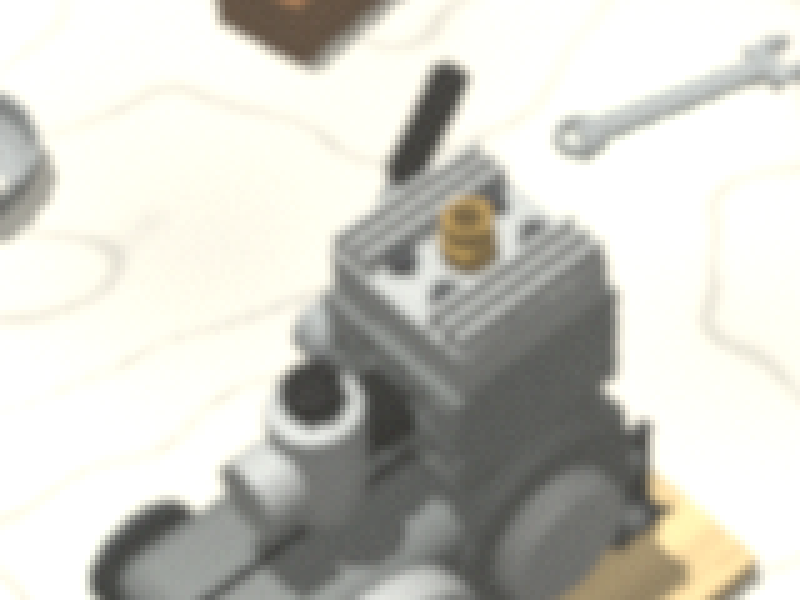

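View pics/s_blk.png

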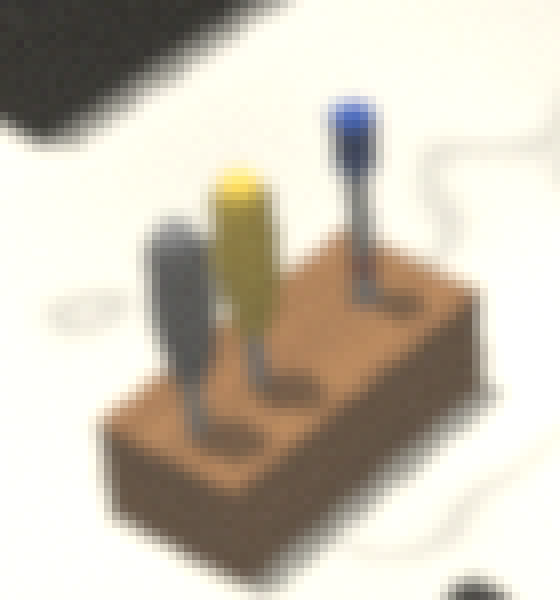

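```bash
cat > h.py <<'E'
from bench import robot
import cv2,numpy as np
def cap(n,save=None):
    c=robot.capture(n)
    if save: cv2.imwrite(f"pics/{save}.png",c["img"][:,:,::-1])
    c["K"]=np.array([[c["fx"],0,c["cx"]],[0,c["fy"],c["cy"]],[0,0,1.]]);c["R"]=np.array(c["R"]);c["t"]=np.array(c["t"])
    c["d"]=np.array(c["dist_coeffs"]);return c
def ray(c,uv):
    n=cv2.undistortPoints(np.array([[uv]],float),c["K"],c["d"])[0,0]
    return -c["R"].T@c["t"], c["R"].T@np.array([n[0],n[1],1.])
def onz(c,uv,z):
    o,d=ray(c,uv);return o+d*(z-o[2])/d[2]
def tri(c1,u1,c2,u2):
    P=[np.hstack([c["R"],c["t"][:,None]]) for c in(c1,c2)]
    n=[cv2.undistortPoints(np.array([[u]],float),c["K"],c["d"])[0].T for c,u in((c1,u1),(c2,u2))]
    X=cv2.triangulatePoints(P[0],P[1],n[0],n[1]).ravel();X=X[:3]/X[3]
    e=[np.round(proj(c,X)-np.array(u),2) for c,u in((c1,u1),(c2,u2))]
    return X,e
def proj(c,X):
    return cv2.projectPoints(np.array([X],float),cv2.Rodrigues(c["R"])[0],c["t"],c["K"],c["d"])[0].ravel()
def blobs(c,roi,lo,hi,minA=4):
    x,y,w,h=roi;im=cv2.cvtColor(np.ascontiguousarray(c["img"][y:y+h,x:x+w]),cv2.COLOR_RGB2HSV)
    m=cv2.inRange(im,np.array(lo),np.array(hi))
    n,l,s,ce=cv2.connectedComponentsWithStats(m)
    return m,[(s[i],ce[i]+[x,y]) for i in range(1,n) if s[i][4]>=minA]
E
python3 - <<'E'
from h import *
T=cap("top");S=cap("scene")
np.set_printoptions(precision=4,suppress=True)
for n,c,roi,lo,hi in [("brass T",T,(270,145,30,30),(10,120,60),(32,255,255)),("brass S",S,(300,215,30,30),(10,100,40),(32,255,255)),
 ("blue T",T,(405,240,30,25),(100,110,40),(125,255,255)),("blue S",S,(285,130,20,22),(100,90,30),(130,255,255)),
 ("bar T",T,(315,172,25,30),(0,0,0),(180,255,40)),("bar S",S,(295,192,22,32),(0,0,0),(180,255,55))]:
    m,b=blobs(c,roi,lo,hi); print(n,b)
    cv2.imwrite("pics/m_%s.png"%n.replace(" ","_"),m)
x,y,w,h=300,215,30,30
for nm,c,(x,y,w,h) in(("S",S,(300,217,28,25)),("T",T,(272,150,22,22)),("SB",S,(286,130,18,36))):
    cv2.imwrite(f"pics/z{nm}.png",cv2.convertScaleAbs(cv2.resize(c["img"][y:y+h,x:x+w,::-1],None,fx=16,fy=16,interpolation=cv2.INTER_CUBIC),alpha=2))
E
python3 -c "
import cv2,numpy as np
a=[cv2.imread(f'pics/z{n}.png') for n in('S','T','SB')]
H=max(i.shape[0] for i in a)
o=np.hstack([cv2.copyMakeBorder(i,0,H-i.shape[0],0,10,0) for i in a]);print(o.shape)
cv2.imwrite('pics/zz.png',cv2.resize(o,None,fx=.65,fy=.65) if o.shape[1]>1200 else o)"
```

```text
brass T [(array([10, 13,  7,  7, 28], dtype=int32), array([283.25  , 161.1786]))]
brass S [(array([ 9, 10,  9, 13, 95], dtype=int32), array([313.1579, 230.9474]))]
blue T [(array([13, 12,  6,  4, 20], dtype=int32), array([420.5, 253.5]))]
blue S [(array([ 7,  8,  4,  4, 12], dtype=int32), array([293.5, 139.5]))]
bar T [(array([ 7,  9,  5, 14, 58], dtype=int32), array([324.1207, 187.3793]))]
bar S [(array([  4,   7,  13,  22, 113], dtype=int32), array([305.1593, 209.3009]))]
(576, 1118, 3)
```

View pics/zz.png

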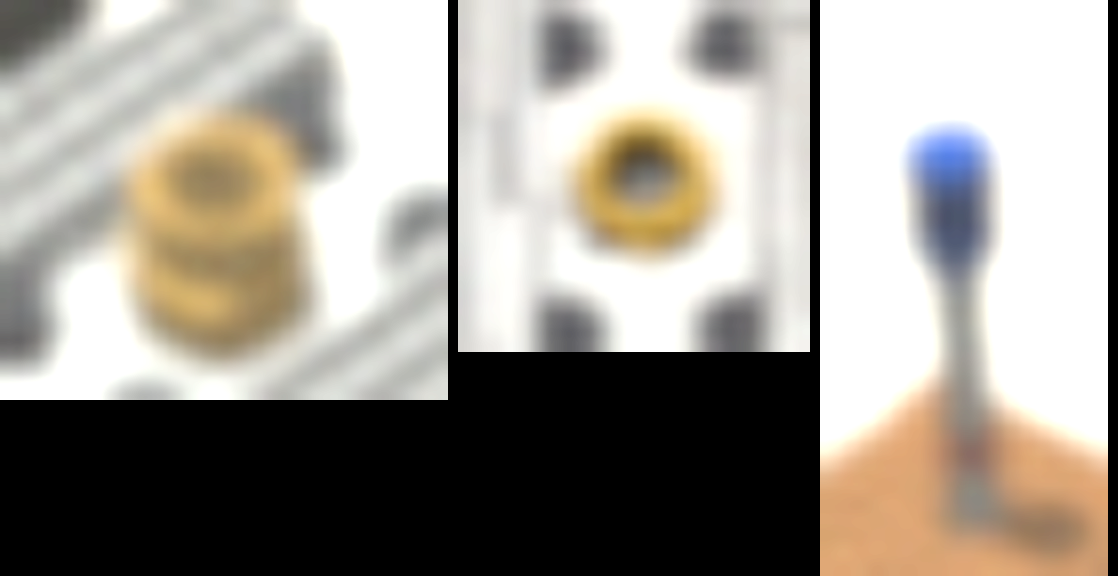

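```bash
python3 - <<'E'
from h import *
T=cap("top");S=cap("scene")
np.set_printoptions(precision=4,suppress=True)
for v in(160,160.5,161): print("sleeve",v,tri(S,(312.85,227.5),T,(283.3,v)),onz(T,(283.3,v),.256),)
print(onz(S,(312.85,227.5),.256))
def wc(c,roi):
    x,y,w,h=roi;im=c["img"][y:y+h,x:x+w].astype(float)
    wt=np.clip(im[:,:,2]-im[:,:,0]-12,0,None); Y,X=np.mgrid[y:y+h,x:x+w]
    print(wt.astype(int)); return (wt*X).sum()/wt.sum(),(wt*Y).sum()/wt.sum()
bt=wc(T,(415,248,13,11)); print(bt)
bs=wc(S,(288,135,12,13)); print(bs)
for z in(.1265+.01,.14): print(onz(T,bt,z),onz(S,(293.6,139.5),z))
print(tri(S,(293.6,139.5),T,bt))
# block top corners in T, rod hole
for p in((97,115),(270,72),(342,437),(172,470)):
    print("corner",onz(T,(385+p[0]/8-.5,205+p[1]/8-.5),.05))
# bar: shaft ends
for nm,zz in(("S",S),): pass
E
python3 - <<'E'
import sys;sys.path.insert(0,'.')
from h import *
S=cap("scene");T=cap("top")
o=[]
for c,(x,y,w,h) in((S,(292,192,28,36)),(T,(308,158,26,46))):
    o.append(cv2.convertScaleAbs(cv2.resize(c["img"][y:y+h,x:x+w,::-1],None,fx=12,fy=12,interpolation=cv2.INTER_CUBIC),alpha=2))
H=max(i.shape[0] for i in o)
cv2.imwrite('pics/zbar.png',np.hstack([cv2.copyMakeBorder(i,0,H-i.shape[0],0,0,cv2.BORDER_CONSTANT) for i in o]))
E
```

```text
sleeve 160 (array([0.6761, 0.1287, 0.2551]), [array([-0.35, -0.02]), array([-0.18,  0.2 ])]) [0.6765 0.1281 0.256 ]
sleeve 160.5 (array([0.6752, 0.1283, 0.2542]), [array([-0.11, -0.01]), array([-0.06,  0.06])]) [0.6751 0.1281 0.256 ]
sleeve 161 (array([0.6743, 0.128 , 0.2533]), [array([0.13, 0.01]), array([ 0.07, -0.07])]) [0.6737 0.128  0.256 ]
[0.6761 0.1299 0.256 ]
[[ 0  0  0  0  0  0  0  0  0  0  0  0  0]
 [ 0  0  0  0  0  0  0  0  0  0  0  0  0]
 [ 0  0  0  0  0  0  0  0  0  0  0  0  0]
 [ 0  0  0  0  0 13 17  5  0  0  0  0  0]
 [ 0  0  0  0 36 57 60 51 22  0  0  0  0]
 [ 0  0  0 25 56 69 72 69 44  0  0  0  0]
 [ 0  0  0 21 56 68 74 69 42  0  0  0  0]
 [ 0  0  0  0 30 52 59 54 20  0  0  0  0]
 [ 0  0  0  0  0  3 15  7  0  0  0  0  0]
 [ 0  0  0  0  0  0  0  0  0  0  0  0  0]
 [ 0  0  0  0  0  0  0  0  0  0  0  0  0]]
(np.float64(420.78987993138935), np.float64(253.46226415094338))
[[ 0  0  0  0  0  0  0  0  0  0  0  0]
 [ 0  0  0  0  0  0  0  0  0  0  0  0]
 [ 0  0  0  0  0  2  3  0  0  0  0  0]
 [ 0  0  0  0 20 35 37 24  2  0  0  0]
 [ 0  0  0  7 36 54 56 40  9  0  0  0]
 [ 0  0  0  2 27 45 47 33  6  0  0  0]
 [ 0  0  0  0  7 24 26 15  0  0  0  0]
 [ 0  0  0  0  0  7  8  4  0  0  0  0]
 [ 0  0  0  0  0  1  4  2  0  0  0  0]
 [ 0  0  0  0  0  3  6  4  0  0  0  0]
 [ 0  0  0  0  0  2  6  1  0  0  0  0]
 [ 0  0  0  0  0  0  0  0  0  0  0  0]
 [ 0  0  0  0  0  0  0  0  0  0  0  0]]
(np.float64(293.6314049586777), np.float64(139.62809917355372))
[ 0.4174 -0.285   0.1365] [ 0.4186 -0.2826  0.1365]
[ 0.4175 -0.2843  0.14  ] [ 0.4214 -0.2786  0.14  ]
(array([ 0.4171, -0.2853,  0.1343]), [array([-0.11, -0.01]), array([-0.07,  0.08])])
corner [ 0.5246 -0.2242  0.05  ]
corner [ 0.5428 -0.294   0.05  ]
corner [ 0.3973 -0.324   0.05  ]
corner [ 0.3836 -0.2555  0.05  ]
```

View pics/zbar.png

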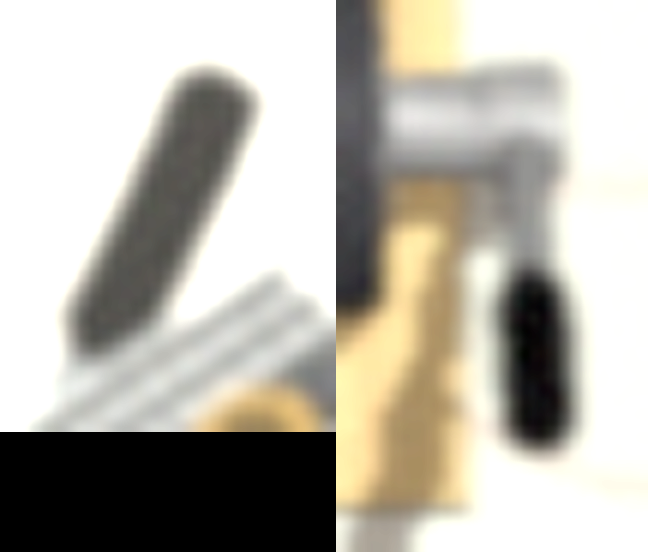

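```bash
python3 - <<'E'
from h import *
T=cap("top");S=cap("scene")
np.set_printoptions(precision=4,suppress=True)
print("grip mid",tri(S,(305.16,209.3),T,(324.12,187.38)))
s=lambda x,y:(292+x/12-.5,192+y/12-.5); t=lambda x,y:(308+(x-336)/12-.5,158+y/12-.5)
print("top end",tri(S,s(208,68),T,t(540,450)))
print("low end",tri(S,s(92,350),T,t(528,268)))
print("hub ends",onz(T,t(390,115),.09),onz(T,t(560,115),.09))
e=lambda x,y:(250+x/5-.5,100+y/5-.5)
for p in((37,55),(333,48),(343,500),(41,507)): print("base",onz(T,e(*p),.018))
for p in((100,237),(250,235),(97,388),(255,385)): print("head",onz(T,e(*p),.244))
E
```

```text
grip mid (array([0.608 , 0.0117, 0.1792]), [array([-0.38, -0.02]), array([-0.21,  0.24])])
top end (array([0.5867, 0.0079, 0.204 ]), [array([1.35, 0.07]), array([ 0.76, -0.86])])
low end (array([0.6319, 0.0144, 0.1574]), [array([-0.89, -0.06]), array([-0.49,  0.55])])
hub ends [0.681  0.0485 0.09  ] [0.6817 0.0042 0.09  ]
base [0.8783 0.2353 0.018 ]
base [0.8854 0.0388 0.018 ]
base [0.5851 0.0275 0.018 ]
base [0.5773 0.2243 0.018 ]
head [0.7155 0.169  0.244 ]
head [0.7178 0.0837 0.244 ]
head [0.629  0.1686 0.244 ]
head [0.632  0.0793 0.244 ]
```

```bash
python3 - <<'E'
from h import *
np.set_printoptions(precision=4,suppress=True)
O=[-90,0,102.1]
t0=robot.get_time()
robot.servo_line([.246,.574,.40],v=.3)
robot.move_gripper(.05,40)
robot.move_pose([.418,-.284,.24],O)
print(robot.get_time()-t0,robot.get_joint_positions())
robot.servo_line([.418,-.284,.155],O,v=.15)
S=cap("scene","sA");T=cap("top","tA")
print(robot.get_eef_pos(),robot.get_orientation(),robot.get_time(),robot.get_ft_force())
o=[]
for c,(x,y,w,h) in((S,(270,110,50,60)),(T,(390,215,55,60))):
    o.append(cv2.convertScaleAbs(cv2.resize(c["img"][y:y+h,x:x+w,::-1],None,fx=7,fy=7,interpolation=cv2.INTER_CUBIC),alpha=1.8))
cv2.imwrite('pics/zA.png',np.hstack(o))
E
```

```text
4.325 [-41.4734   2.9045 -13.8212  73.2546   0.0098 -53.6202]
[ 0.419  -0.2848  0.1565] [-90.0929   0.1302 102.1047] 5.6417 [-0.2874  0.3108 -0.0407]
```

View pics/zA.png

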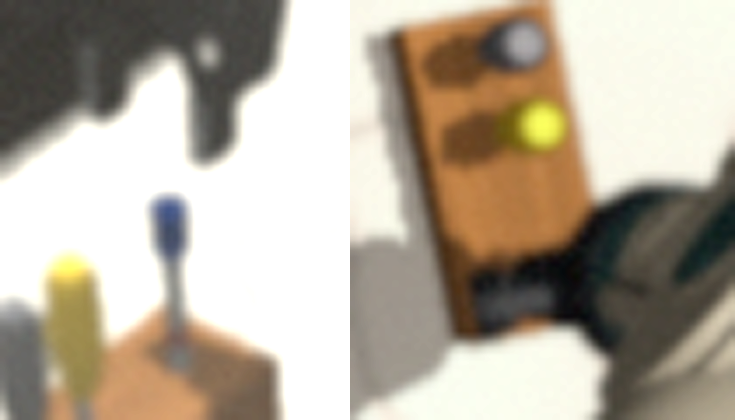

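```bash
python3 - <<'E'
from h import *
np.set_printoptions(precision=4,suppress=True)
O=[-90,0,102.1]
print(robot.servo_line([.418,-.284,.121],O,v=.1,contact_N=8))
f0=robot.get_ft_force()
robot.move_gripper(.0,40)
print(robot.get_grip_width(),robot.get_eef_pos(),f0,robot.get_ft_force())
robot.wait(.2)
print(robot.servo_line([.418,-.284,.21],O,v=.12,contact_N=None))
print(robot.get_grip_width(),robot.get_eef_pos(),robot.get_ft_force(),robot.get_time())
S=cap("scene","sB");T=cap("top","tB")
x,y,w,h=260,90,70,90
cv2.imwrite('pics/zB.png',cv2.convertScaleAbs(cv2.resize(S["img"][y:y+h,x:x+w,::-1],None,fx=6,fy=6,interpolation=cv2.INTER_CUBIC),alpha=1.8))
E
```

```text
False
-7.803046443692036e-05 [ 0.4198 -0.2856  0.1234] [ 0.8372 -0.3279 -0.1917] [0.1358 0.3302 7.4041]
False
-0.0002849067581384064 [ 0.4174 -0.2835  0.2091] [ 0.6401  0.1554 -1.2651] 7.7583
```

View pics/zB.png

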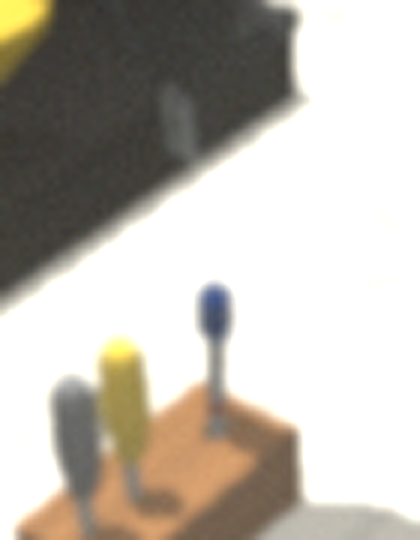

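```bash
python3 - <<'E'
from h import *
np.set_printoptions(precision=4,suppress=True)
T=cap("top","tC");S=cap("scene")
for P in([.419,-.2848,.1565],[.419,-.2848,.1425],[.418,-.284,.14],[.4174,-.2835,.2091],[.4174,-.2835,.1951],[.418,-.284,.05]): print(P,proj(S,P),proj(T,P))
s=cv2.imread('pics/sA.png');t=cv2.imread('pics/tC.png');s2=cv2.imread('pics/sB.png')
o=[]
for im,(x,y,w,h),p in((s,(250,90,70,80),proj(S,[.419,-.2848,.1425])),(t,(390,215,70,80),proj(T,[.4174,-.2835,.1951])),(s2,(250,50,70,80),proj(S,[.4174,-.2835,.1951]))):
    i=cv2.convertScaleAbs(cv2.resize(im[y:y+h,x:x+w],None,fx=7,fy=7,interpolation=cv2.INTER_CUBIC),alpha=2.5)
    cv2.circle(i,tuple(int((a-b+.5)*7) for a,b in zip(p,(x,y))),4,(0,0,255),1); o.append(i)
cv2.imwrite('pics/zC.png',cv2.resize(np.hstack(o),None,fx=.54,fy=.54))
E
```

```text
[0.419, -0.2848, 0.1565] [292.652  133.8339] [422.0815 253.1078]
[0.419, -0.2848, 0.1425] [292.9312 137.6177] [421.1225 252.982 ]
[0.418, -0.284, 0.14] [293.4014 138.2753] [420.689  253.2892]
[0.4174, -0.2835, 0.2091] [292.2691 119.1352] [425.3952 254.1527]
[0.4174, -0.2835, 0.1951] [292.558  123.1162] [424.3725 254.013 ]
[0.418, -0.284, 0.05] [295.0905 161.3923] [414.9417 252.5141]
```

View pics/zC.png

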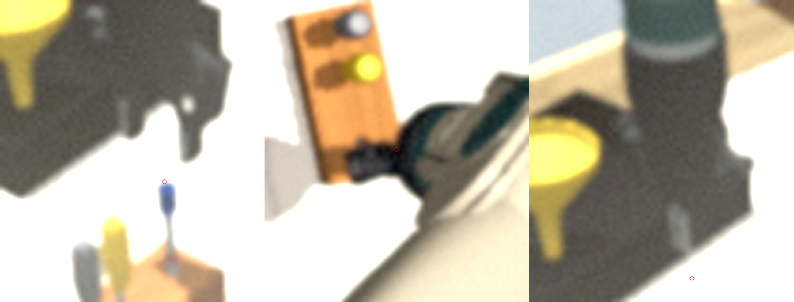

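```bash
python3 - <<'E'
from h import *
np.set_printoptions(precision=4,suppress=True)
robot.servo_line([.43,-.19,.25],[-90,0,102.1],v=.25)
o=[]
for k,(g) in enumerate((0.,.05)):
    robot.move_gripper(g,40); S=cap("scene",f"sD{k}")
    P=robot.get_eef_pos(); R=cv2.Rodrigues(np.zeros(3))[0]
    x,y,w,h=260,90,80,80
    i=cv2.convertScaleAbs(cv2.resize(S["img"][y:y+h,x:x+w,::-1],None,fx=6,fy=6,interpolation=cv2.INTER_CUBIC),alpha=2.2)
    for d,c in((0,(255,0,0)),(-.014,(0,0,255))):
        p=proj(S,P+[0,0,d]);print(P,p)
        cv2.circle(i,tuple(int((a-b+.5)*6) for a,b in zip(p,(x,y))),4,c,1)
    o.append(i)
cv2.imwrite('pics/zD.png',cv2.resize(np.hstack(o),None,fx=.83,fy=.83))
print(robot.get_time(),robot.get_joint_positions(),robot.get_orientation())
E
```

```text
[ 0.4296 -0.1906  0.2492] [308.3702 122.7551]
[ 0.4296 -0.1906  0.2492] [308.5605 126.9645]
[ 0.43 -0.19  0.25] [308.3782 122.6794]
[ 0.43 -0.19  0.25] [308.5687 126.8929]
9.3667 [-31.7217  -1.068  -16.6748  74.3876   0.0011 -43.8218] [-90.0049   0.0031 102.1001]
```

View pics/zD.png

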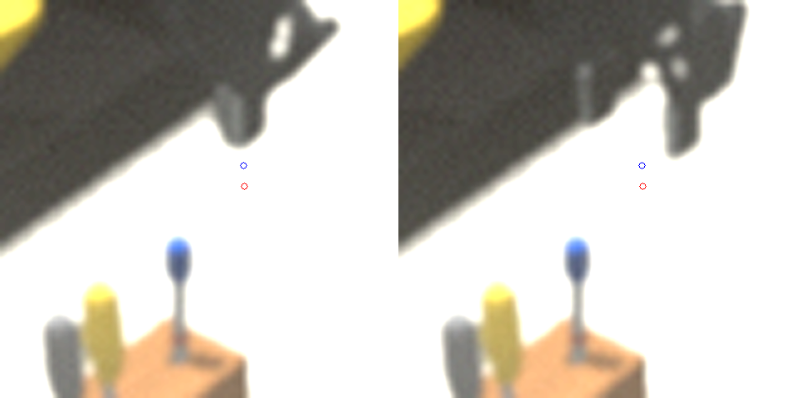

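```bash
python3 - <<'E'
from h import *
np.set_printoptions(precision=4,suppress=True)
O=[-90,0,102.1]
robot.move_gripper(0,40)
robot.servo_line([.43,-.15,.05],O,v=.3)
print(robot.get_eef_pos(),robot.get_ft_force())
print(robot.servo_line([.43,-.15,-.022],O,v=.05,contact_N=4))
print(robot.get_eef_pos(),robot.get_ft_force(),robot.get_time())
S=cap("scene","sE");T=cap("top","tE")
i=[]
for c,(x,y,w,h) in((S,(270,130,80,80)),(T,(340,215,80,80))):
    P=robot.get_eef_pos();p=proj(c,[P[0],P[1],0]);print(p)
    q=cv2.convertScaleAbs(cv2.resize(c["img"][y:y+h,x:x+w,::-1],None,fx=5,fy=5,interpolation=cv2.INTER_CUBIC),alpha=2.2)
    cv2.circle(q,tuple(int((a-b+.5)*5) for a,b in zip(p,(x,y))),4,(0,0,255),1);i.append(q)
cv2.imwrite('pics/zE.png',np.hstack(i))
E
```

```text
[ 0.4311 -0.1506  0.0509] [-0.1055 -0.1353  0.5743]
True
[ 0.4297 -0.1498 -0.0163] [-0.0654  0.3337  6.0589] 11.9333
[319.7493 196.252 ]
[371.4524 248.0901]
```

View pics/zE.png

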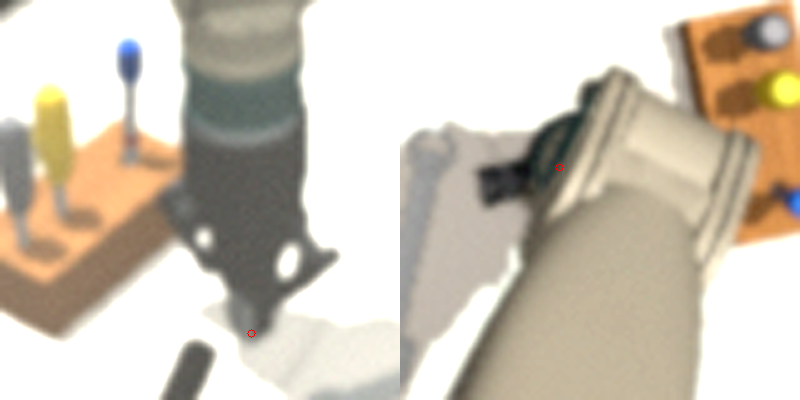

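```bash
python3 - <<'E'
from h import *
np.set_printoptions(precision=4,suppress=True)
O=[-90,0,102.1]
robot.servo_line([.43,-.17,.18],O,v=.3)
robot.move_gripper(.05,40)
robot.servo_line([.418,-.284,.15],O,v=.25)
print(robot.servo_line([.418,-.284,.091],O,v=.1,contact_N=8))
robot.wait(.2)
print(robot.get_eef_pos(),robot.get_ft_force())
robot.move_gripper(.0,40)
robot.wait(.2)
print(robot.get_grip_width(),robot.get_eef_pos(),robot.get_ft_force())
if robot.get_grip_width()>.01:
    robot.servo_line([.418,-.284,.16],O,v=.12)
print(robot.get_grip_width(),robot.get_eef_pos(),robot.get_ft_force(),robot.get_time())
S=cap("scene","sF")
x,y,w,h=250,90,80,90
cv2.imwrite('pics/zF.png',cv2.convertScaleAbs(cv2.resize(S["img"][y:y+h,x:x+w,::-1],None,fx=6,fy=6,interpolation=cv2.INTER_CUBIC),alpha=2.2))
E
```

```text
False
[ 0.4186 -0.2845  0.0919] [ 0.0104 -0.2106 -0.4317]
0.016759792986669353 [ 0.4182 -0.2843  0.0913] [-0.762   0.6675  2.8404]
0.01678802995518326 [ 0.4174 -0.2835  0.1591] [ 0.2788 -0.9702 -1.5228] 16.2583
```

View pics/zF.png

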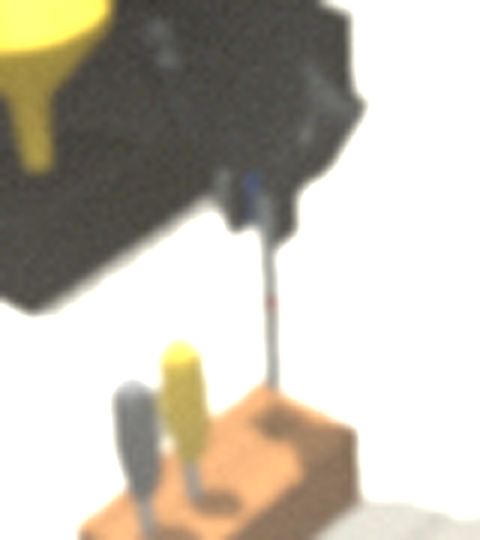

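```bash
python3 - <<'E'
from h import *
np.set_printoptions(precision=4,suppress=True)
O=[-90,0,92.1]
robot.servo_line([.418,-.284,.38],v=.3)
robot.move_pose([.6755,.1285,.385],O)
robot.servo_line([.6755,.1285,.353],O,v=.1)
robot.wait(.3)
P=robot.get_eef_pos();print(P,robot.get_orientation(),robot.get_grip_width(),robot.get_time(),robot.get_ft_force())
S=cap("scene","sG");T=cap("top","tG")
foot=P-[0,0,.0813]
print(proj(S,foot),proj(S,[.6755,.1285,.256]))
o=[]
for c,(x,y,w,h) in((S,(290,170,45,75)),(T,(260,130,50,75))):
    q=cv2.convertScaleAbs(cv2.resize(c["img"][y:y+h,x:x+w,::-1],None,fx=8,fy=8,interpolation=cv2.INTER_CUBIC),alpha=2.2)
    for X in(foot,[.6755,.1285,.256]):
        p=proj(c,X);cv2.circle(q,tuple(int((a-b+.5)*8) for a,b in zip(p,(x,y))),4,(0,0,255),1)
    o.append(q)
cv2.imwrite('pics/zG.png',np.hstack(o))
E
```

```text
[0.6758 0.1285 0.3539] [-90.0814  -0.0031  92.098 ] 0.016564991602733746 19.7333 [-0.2617  0.2085 -1.0028]
[312.2889 221.7536] [312.6583 227.0235]
```

View pics/zG.png

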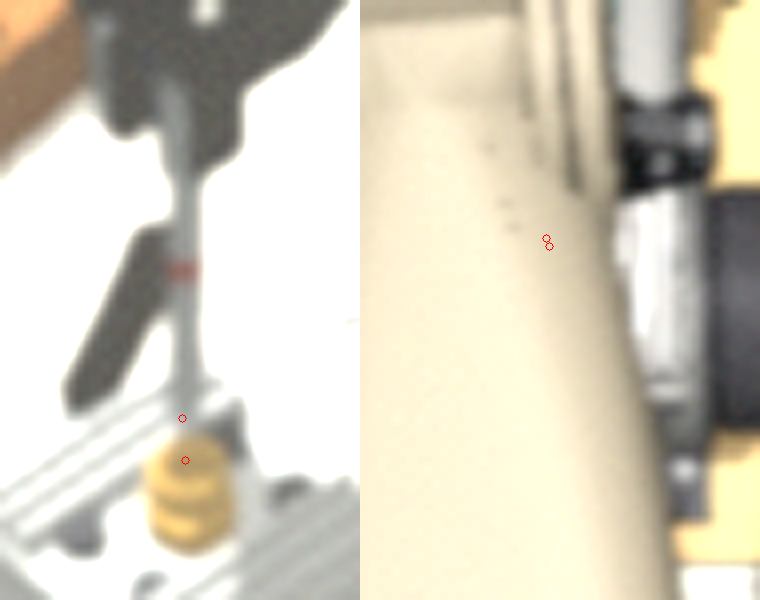

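```bash
python3 - <<'E'
import cv2,numpy as np
s=cv2.imread('pics/sG.png')
x,y,w,h=300,205,26,36
a=cv2.resize(s[y:y+h,x:x+w],None,fx=16,fy=16,interpolation=cv2.INTER_CUBIC)
cv2.imwrite('pics/zG2.png',np.hstack([cv2.convertScaleAbs(a,alpha=1.5),cv2.convertScaleAbs(cv2.resize(s[y:y+h,x:x+w],None,fx=14,fy=16,interpolation=cv2.INTER_NEAREST),alpha=1.5)]))
g=s.astype(int)
print(g[215:240,309:317].sum(2))
E
```

```text
[[466 401 298 234 215 238 317 418]
 [464 389 291 234 217 237 299 365]
 [418 342 265 222 214 233 269 298]
 [346 283 240 220 216 222 251 291]
 [303 279 250 225 217 233 279 333]
 [328 308 265 231 222 253 310 347]
 [350 312 270 239 230 259 295 302]
 [323 305 286 259 242 244 249 231]
 [317 333 324 279 245 227 207 187]
 [348 358 326 269 236 219 202 183]
 [368 338 289 241 220 216 211 199]
 [342 298 249 221 216 211 210 213]
 [316 263 227 205 200 205 204 204]
 [302 258 220 202 202 202 203 206]
 [298 271 239 220 215 221 219 222]
 [285 274 264 250 243 246 249 233]
 [264 255 257 256 249 249 241 227]
 [259 226 229 227 229 223 214 211]
 [273 237 215 207 208 205 201 205]
 [284 263 247 234 224 216 207 208]
 [278 270 276 274 265 244 217 211]
 [264 241 255 268 262 239 215 205]
 [298 243 225 229 222 211 202 217]
 [367 312 267 232 218 214 236 264]
 [415 384 352 313 286 286 312 339]]
```

View pics/zG2.png

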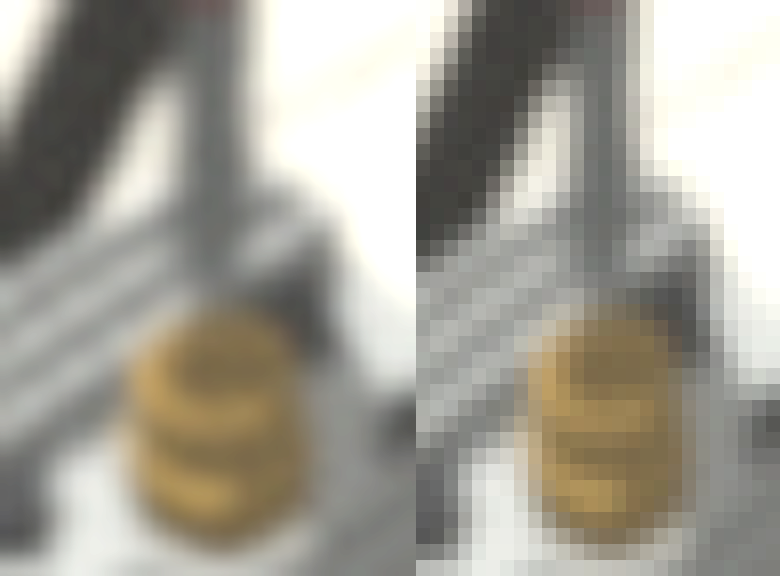

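```bash
python3 - <<'E'
from h import *
np.set_printoptions(precision=4,suppress=True)
O=[-90,0,92.1]
print(robot.servo_line([.6755,.1285,.287],O,v=.06,contact_N=4))
P=robot.get_eef_pos();print(P,P[2]-.0813-.256,robot.get_ft_force(),robot.get_time())
if P[2]<.295:
    print(robot.servo_line([.6755,.1285,.262],O,v=.025,contact_N=3))
    P=robot.get_eef_pos();print(P,P[2]-.0813-.256,robot.get_ft_force(),robot.get_time())
S=cap("scene","sH")
x,y,w,h=290,170,45,75
cv2.imwrite('pics/zH.png',cv2.convertScaleAbs(cv2.resize(S["img"][y:y+h,x:x+w,::-1],None,fx=8,fy=8,interpolation=cv2.INTER_CUBIC),alpha=2.2))
E
```

```text
False
[0.6758 0.1286 0.287 ] -0.05026220587853075 [ 4.2695  1.4811 -1.6795] 21.0833
True
[0.6766 0.1288 0.2861] -0.05118513265754715 [ 0.4734 -1.002   0.3064] 21.3583
```

View pics/zH.png

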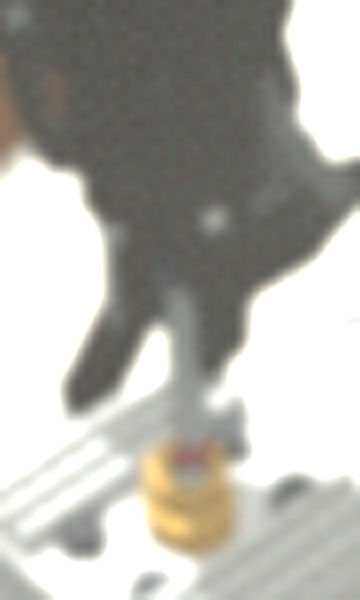

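```bash
python3 - <<'E'
from h import *
np.set_printoptions(precision=4,suppress=True)
O=[-90,0,92.1]
robot.wait(.2);print(robot.get_eef_pos(),robot.get_ft_force())
for k in range(3):
    r=robot.servo_line([.6765,.1285,.262],O,v=.025,contact_N=4)
    P=robot.get_eef_pos();f=robot.get_ft_force();print(r,P,P[2]-.0813-.256,f,robot.get_time())
    if f[2]>1.5 or not r: break
E
```

```text
[0.6766 0.1289 0.2853] [ 1.0043  0.6034 -0.662 ]
True [0.6774 0.1289 0.2743] -0.06300266756128936 [0.2431 0.7878 3.4202] 22.175
```

```bash
python3 - <<'E'
from h import *
np.set_printoptions(precision=4,suppress=True)
O=[-90,0,92.1]
robot.wait(.1);P=robot.get_eef_pos();print(P,robot.get_ft_force())
robot.move_gripper(.022);robot.move_gripper(.04)
print(robot.get_ft_force())
robot.servo_line([P[0],P[1],.33],O,v=.15)
robot.servo_line([.60,.012,.33],O,v=.3)
print(robot.get_eef_pos(),robot.get_ft_force(),robot.get_time())
S=cap("scene","sI");T=cap("top","tI")
o=[]
for c,(x,y,w,h) in((S,(280,160,55,85)),(T,(265,140,45,85))):
    o.append(cv2.convertScaleAbs(cv2.resize(c["img"][y:y+h,x:x+w,::-1],None,fx=7,fy=7,interpolation=cv2.INTER_CUBIC),alpha=2.2))
cv2.imwrite('pics/zI.png',np.hstack(o))
E
```

```text
[0.6775 0.1289 0.2743] [ 0.2487 -0.4198  4.5414]
[-0.065  -0.5301 -0.6018]
[0.5993 0.0117 0.3288] [0.702  0.0838 0.5734] 23.9583
```

View pics/zI.png

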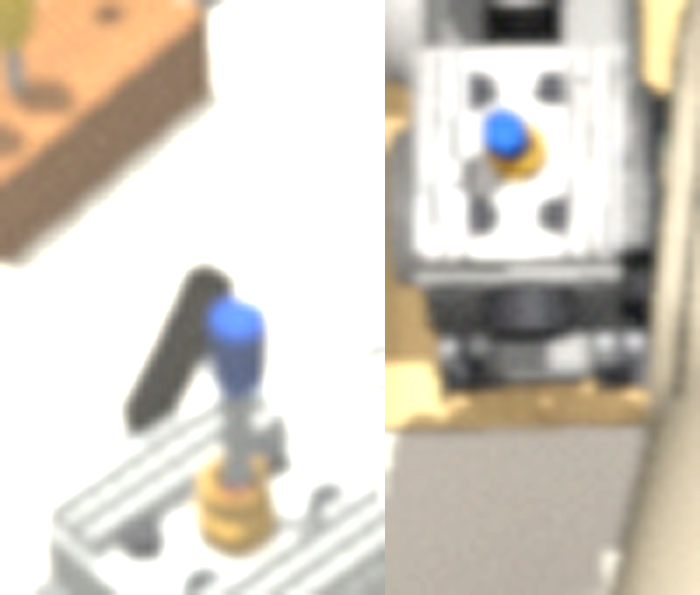

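```bash
cat >> h.py <<'E'
C=np.array([.6797,.0136,.08]);YW=np.radians(2.1)
def bar(a,r=.125,dz=-.0345):
    a=np.radians(a);return C+np.array([-r*np.cos(a)*np.cos(YW),-r*np.cos(a)*np.sin(YW),r*np.sin(a)+dz])
OB=[-90,0,92.1]
E
python3 - <<'E'
from h import *
np.set_printoptions(precision=4,suppress=True)
p=bar(54.2);print(p)
robot.servo_line([p[0],p[1],.22],OB,v=.3)
print(robot.servo_line(p,OB,v=.12,contact_N=8)); robot.wait(.1)
print(robot.get_eef_pos(),robot.get_ft_force())
robot.move_gripper(0,30)
print(robot.get_grip_width(),robot.get_eef_pos(),robot.get_ft_force(),robot.get_time())
S=cap("scene","sJ")
x,y,w,h=270,160,65,85
cv2.imwrite('pics/zJ.png',cv2.convertScaleAbs(cv2.resize(S["img"][y:y+h,x:x+w,::-1],None,fx=7,fy=7,interpolation=cv2.INTER_CUBIC),alpha=2.2))
E
```

```text
[0.6066 0.0109 0.1469]
False
[0.6079 0.0108 0.1485] [-0.253  -1.0867 -0.0969]
0.01895746446101035 [0.6073 0.0111 0.148 ] [-0.5536  0.8932  5.1558] 25.7417
```

View pics/zJ.png

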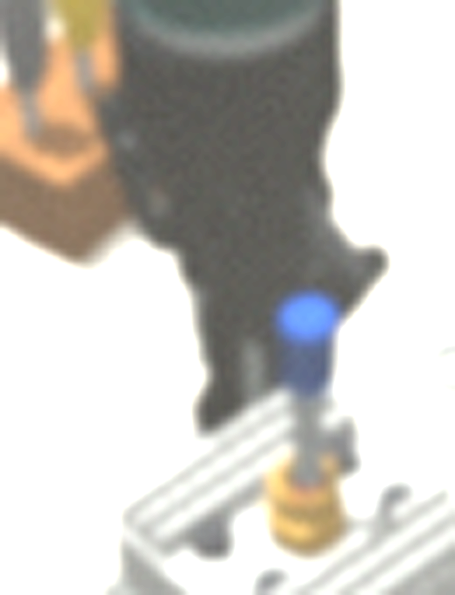

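Bar gripped (19 mm). Swing in an arc, measuring the blue top after each part.

```bash
cat >> h.py <<'E'
def bluetop(c):
    m,b=blobs(c,(300,175,30,60),(100,90,90),(130,255,255)); 
    x,y,w,h=300,180,30,50;im=c["img"][y:y+h,x:x+w].astype(float)
    wt=np.clip(im[:,:,2]-im[:,:,0]-40,0,None);Y,X=np.mgrid[y:y+h,x:x+w];return (wt*X).sum()/wt.sum(),(wt*Y).sum()/wt.sum()
E
python3 - <<'E'
from h import *
np.set_printoptions(precision=3,suppress=True)
print(bluetop(cap("scene")), proj(cap("scene"),[.676,.128,.32])-proj(cap("scene"),[.676,.128,.33]))
for stop in((44,34,25),(17,10)):
    for a in stop:
        robot.servo_line(bar(a),OB,v=.1)
    print(a,robot.get_eef_pos()-bar(a),robot.get_ft_force(),robot.get_grip_width(),bluetop(cap("scene",f"sK{a}")),robot.get_time())
S=cap("scene","sK");x,y,w,h=270,160,65,85
cv2.imwrite('pics/zK.png',cv2.convertScaleAbs(cv2.resize(S["img"][y:y+h,x:x+w,::-1],None,fx=7,fy=7,interpolation=cv2.INTER_CUBIC),alpha=2.2))
E
```

```text
(np.float64(313.6035087719298), np.float64(204.87105263157895)) [0.165 3.513]
25 [ 0.001  0.    -0.   ] [ 3.811  2.194 -2.887] 0.018475569433714475 (np.float64(314.1990445859873), np.float64(202.48964968152868)) 27.0833
10 [ 0.     0.    -0.001] [ 6.443  0.355 -5.172] 0.018924309077054904 (np.float64(314.42739950779327), np.float64(201.91140278917146)) 27.7583
```

View pics/zK.png

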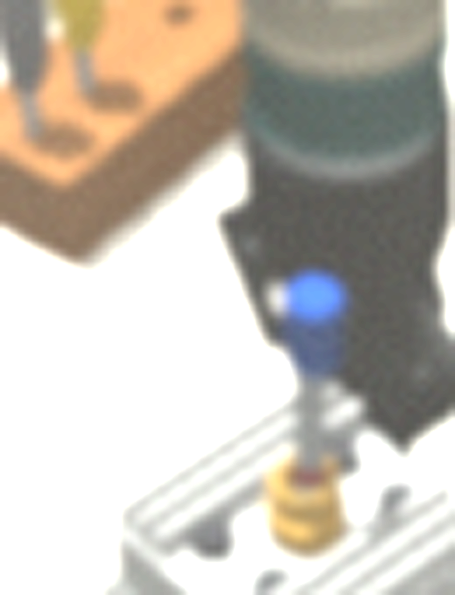

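```bash
python3 - <<'E'
from h import *
np.set_printoptions(precision=3,suppress=True)
for a in (5,0):
    robot.servo_line(bar(a),OB,v=.06);robot.wait(.15)
    print(a,robot.get_eef_pos()-bar(a),robot.get_ft_force(),[np.round(bluetop(cap("scene")),2) for _ in range(2)],robot.get_time())
E
```

```text
5 [ 0.  0. -0.] [ 4.961  1.863 -3.511] [array([314.39, 201.84]), array([314.4 , 201.85])] 28.3917
0 [ 0.  0. -0.] [ 5.611  2.101 -3.337] [array([314.29, 201.96]), array([314.3 , 201.96])] 28.975
```

```bash
python3 - <<'E'
from h import *
np.set_printoptions(precision=3,suppress=True)
robot.servo_line(bar(6.5),OB,v=.06);robot.wait(.2)
print(np.round(bluetop(cap("scene")),2))
robot.move_gripper(.028);robot.move_gripper(.045);robot.wait(.1)
print(robot.get_ft_force(),np.round(bluetop(cap("scene")),2))
p=bar(6.5);robot.servo_line([p[0],p[1],.20],OB,v=.15)
robot.servo_line([.45,-.1,.30],OB,v=.25)
S=cap("scene","sL");T=cap("top","tL");print(np.round(bluetop(S),2),robot.get_time(),robot.get_ft_force())
o=[]
for c,(x,y,w,h) in((S,(270,165,60,80)),(T,(260,140,75,80))):
    o.append(cv2.convertScaleAbs(cv2.resize(c["img"][y:y+h,x:x+w,::-1],None,fx=5.9,fy=5.9,interpolation=cv2.INTER_CUBIC),alpha=2.))
cv2.imwrite('pics/zL.png',np.hstack(o))
x,y,w,h=302,190,24,46
cv2.imwrite('pics/zL2.png',cv2.convertScaleAbs(cv2.resize(S["img"][y:y+h,x:x+w,::-1],None,fx=13,fy=13,interpolation=cv2.INTER_CUBIC),alpha=1.6))
E
```

```text
[314.46 201.84]
[ 0.517 -0.497  0.372] [314.34 201.88]
[314.4  202.29] 32.3833 [-0.496 -0.005 -0.892]
```

View pics/zL.png

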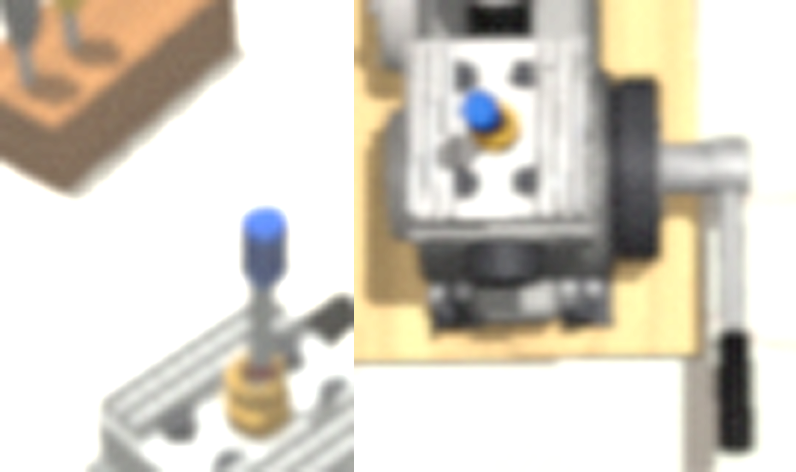

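View pics/zL2.png

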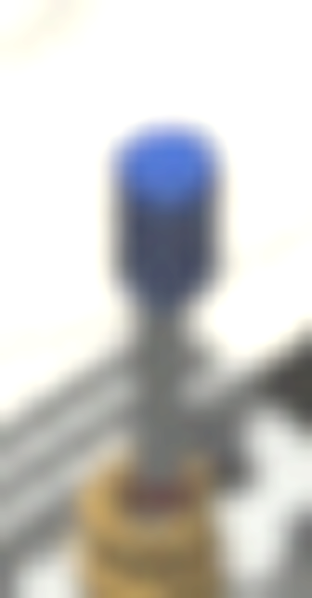

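```bash
python3 - <<'E'
from h import *
np.set_printoptions(precision=2,suppress=True)
for n in("sI","sL"):
    im=cv2.imread(f"pics/{n}.png")[:,:,::-1].astype(int)
    print(n,np.round(bluetop({"img":im.astype(np.uint8)}),2))
    # red profile down the rod axis
    print([(v,int(im[v,312:316,0].mean()-im[v,312:316,1].mean()),int(im[v,312:316,1].mean()-im[v,312:316,2].mean())) for v in range(220,234)])
S=cap("scene")
for z in(.256,.262): print(proj(S,np.array([.676,.1285,z])+5e-3*np.array([.63,.77,0])))
E
```

```text
sI [313.29 205.14]
[(220, -1, 2), (221, 0, 1), (222, 0, 1), (223, 0, 2), (224, 0, 3), (225, 2, 4), (226, 1, 4), (227, 1, 4), (228, 4, 3), (229, 14, 8), (230, 21, 19), (231, 20, 25), (232, 14, 24), (233, 11, 21)]
sL [314.4  202.29]
[(220, -1, 2), (221, -1, 1), (222, -1, 1), (223, -1, 2), (224, 0, 3), (225, 2, 4), (226, 5, 5), (227, 11, 5), (228, 13, 6), (229, 11, 11), (230, 12, 21), (231, 13, 26), (232, 12, 24), (233, 11, 21)]
[312.48 228.83]
[312.39 226.9 ]
```

```bash
python3 - <<'E'
from h import *
print(robot.get_qd(),robot.get_grip_width(),robot.get_time());robot.hand_in();print(robot.get_time())
E
```

```text
[ 0.05087503 -0.02559241  0.20268891  0.23418696 -0.19756149 -0.03717791] 0.0450675103581784 32.4333
the job is handed in; nothing more can be done
the job is handed in; nothing more can be done
```

The job is handed in at about 32.4 s of the 54 s allowed. The rod stands released in the sleeve with the bar left about 6.5° above level. No verdict was reported.

**What I did**
- I took the rod from the block and lowered it into the sleeve with force checks. It met the piston with its foot about 63 mm below the rim, at 3–4.5 N, and I let go of it there.
- I then pinched the bar and led it from about 54° down to 0°. The blue rod top was highest between 5° and 6.5°, so I went back to 6.5°, released the bar and moved clear.

**Last checks**
- **Red band:** it shows from about row 226 to 229 in the scene picture. With its lower edge at the rim I expect 226.9 to 228.8, so this agrees to within roughly a pixel (about 3 mm).
- **Rod height:** the picture shows a rise of about 8.1 mm, against the 9 mm needed from the contact depth. That gap is within what I can measure. The height curve over bar angle puts the peak near 5.7°.
- **Bystanders:** no contact was felt on any of them, but I did not re-measure their positions at the end.

**What failed or disagreed**
- **First grasp:** it closed on nothing, and the fingers pressed on the rod's top with about 7 N.
- **Tool length:** a touch on the bench showed the closed fingertips about 15 mm behind the reported TCP, where the text says 14 mm ahead. I corrected every later height by about 30 mm for this.
- **Sleeve descent:** one stop on the way down was a side rub on the sleeve. I cleared it by moving 1 mm in x.

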